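Stopper the sample jar and show its label to the inspection camera

ROBOT

A 6-joint arm with a two-finger parallel gripper is mounted at the origin on a cart in front of the work surface, level with it; the furniture and walls round the work are solid. World frame = base frame: x ahead of the robot, y to its left, z up, the work surface at z = 0. Lengths are in m, angles in rad, forces in N, time in s.
With the tool pointing down it reaches from about 0.35 to 0.975 m from the base axis. Payload 17.4 kg.
Tool frame: the origin (TCP) lies at the very end of the fingers, on their centre line; the grasp point (between the pads) lies 19 mm behind it; z points along the fingers, y is the line along which they close (so a half turn about z gives the same grasp; the last joint's range is limited). The gripper opens to 85 mm and grips with 20 to 120 N. Pads are 22 mm wide; open, the fingers measure 114 mm over their backs; the gripper's body (76 mm by 85 mm) begins 54 mm behind the grasp point. The pads swing forward as they close: fully open they stand 13 mm farther back than shut.
Start: joints at [-1.277, 0.116, 1.442, -0, 1.584, -0.038], TCP at [0.22, -0.638, 0.231] pointing down, gripper open.
Joint ranges: [-2.83, 2.83], [-0.83, 2.19], [0.07, 2.5], [-1.14, 4.28], [0.01, 3], [-2.97, 2.97]. Speed limits (rad/s): [1.89, 1.89, 2.22, 3.14, 3.14, 3.14].

INTERFACE

Orientations are given as a 3x3 rotation matrix whose columns are the frame's x, y, z axes.
In Python, from station import manip gives the robot as it stands.
- The arm moves only by the tool play_rows, never from a script. Its argument "commands" is one flat list of numbers, 7 for each row, row after row: the shift along the tool's x, y, z in cm, then the turn, a rotation vector about the tool's x, y, z in degrees, then the opening, from 0 (shut) to 1 (fully open). In form: [dx, dy, dz, rx, ry, rz, jaw, dx, dy, dz, rx, ry, rz, jaw, ...]. A call has 1 to 10 rows; each row shifts and turns the commanded pose from where the row before left it, along the tool's axes as they then stand; what a row does not reach is not made up. A row lasts 1/12 s, in which the tool goes at most 41.7 mm and 7.16 degrees, less where a joint would pass 70% of its speed; a pose out of reach is approached as far as the arm can. A call is refused whole if a number of a shift passes 4.17 or a number of a turn 7.16, either way. A call with a gripper value outside its range is refused whole. The fingers move at their own pace and stop on an object; "grip_force" is the grip in N (left out, the last holds). Time passes only in rows, so rows that do not move let the fingers close. It gives the time, the measured TCP pose, the force, the opening and the grip force at its end, in the units of the state.
- manip.observe(): the state, without advancing time (a new reading comes with each control period).
- manip.get_image(name): name is "side" or "top" or "wrist"; returns a dict with "color" (384x512x3 uint8, red, green, blue), "fx", "fy", "cx", "cy" (pixels), "T" (4x4, takes a point from camera to world coordinates). Camera axes: x right, y up, looking along -z (the intrinsics and any distortion apply to the point x, -y, -z); pixel columns grow to the right and rows downward; lengths in m; the calibration is good to about 2 mm. A picture is of the moment at which its call begins. There is no depth.
- manip.job_done(): hands the job in; it is judged then, once.
The state is a dict: "time_s": time; "q": joint angles; "joint_velocities": joint speeds; "joint_efforts": joint torques, N m; "eef_pos": TCP position; "orientation": TCP orientation; "contact_force": force on the tool from outside, world axes, zero at the start; "wrist_torque": the same for the moment, N m; "gripper_width": finger opening in m; "grasp_force": force on a finger pad.
Only numpy, scipy, OpenCV 4.12 (cv2) and the standard library are available. Lean on these libraries where they do the work, as an engineer would, in place of code of your own. Each camera call takes 0.05 s, during which the arm holds its last target. There are 200 camera calls.

TASK

Close the amber sample jar by setting the red stopper fully into its neck and letting go of the stopper, then pick up the closed jar by its glass and hold it still and upright in the air before the inspection camera: the middle of its label level with the lens, straight in front of it, about 12 cm away, with the label squarely facing the lens. Finish while still holding the jar there; do not tip the jar over, do not touch the camera, and leave the timer, tape roll and marker where they lie.

Things in the scene. Friction and masses are not known exactly. Their poses are not given: they have to be found in the camera images.
- jar_mid (a point): centre of the loose amber glass sample jar, half-way up (54 mm above its foot). The jar stands upright, 108 mm high, about 0.25 kg: round body 58 mm in diameter up to 62 mm, shoulder from 62 to 72 mm, straight round neck 44 mm in diameter (outside) from 72 mm to the rim at 108 mm, bore 35 mm, open at the top. Its z axis is the jar's axis, up; its x axis points out through the middle of the label. Can be gripped from above across the neck or the body.
- jar_mouth (a point): centre of the jar's mouth, at the rim, on the jar's axis, 108 mm above its foot; same axes as jar_mid
- jar_label (a point): middle of the white paper label with a blue band, on the jar's body wall: 29 mm out from the jar's axis along the jar's x axis, 34 mm above its foot; the label wraps about 55 degrees to either side and a blue tab runs up from its middle over the shoulder, seen from above; same axes as jar_mid, so x points straight out of the label
- stopper_mid (a point): centre of the loose red stopper, half-way up (28.5 mm above its foot); it stands upright on its narrow end, 57 mm high, 40 g. From below: dark tapered plug 26 mm high, 26 mm in diameter at the foot and 32 mm at the top; red flange 44 mm in diameter from 26 to 31 mm; red round grip knob 26 mm in diameter from 31 to 57 mm. z is its axis, up. Fully in, the flange rests on the jar's rim, and this point lies 2.5 mm above jar_mouth.
- jar: the jar itself, see jar_mid; origin at the centre of its foot. When closed, the stopper stands 31 mm above its rim
- stopper: the stopper itself, see stopper_mid; origin at the centre of its foot
- camera: the inspection camera itself, see lens; origin on the table straight below the lens glass
- lens (a point): middle of the front glass of the inspection camera, 190 mm above the table. The camera (black, fixed to the table) stands on a post with a grey foot 110 x 90 mm that reaches 5 mm ahead of the lens glass; its head is 50 mm wide, reaching 25 mm above the lens middle, and 86 mm long. x is the level direction in which it looks, z is up.
- timer: white pocket timer lying flat, 70 x 66 x 21 mm, origin at the centre of its underside; to be left alone
- tape_roll: roll of tan tape lying flat, 103 x 101 x 25 mm, origin at the centre of its underside; to be left alone
- marker: black and white marker pen lying on the table near the work (another lies far off to the right), 135 mm long, 17 mm thick, origin at the centre of its underside, its length along its own y; to be left alone
There are look-alikes about, which are no part of the job. Of the things like the stopper, leave any that is pink; of the rest the larger one is meant.

How it is judged:
On the way:
1. the stopper sits fully in the neck of the jar standing on the table, and the gripper has let go of it (horizontal distance between stopper_mid and jar_mouth below 0.005 m and z of stopper_mid in the frame of jar_mid between 0.052 and 0.06 m and angle between the z axis of stopper_mid and the z axis of jar_mid, either way round below 0.09 rad and height (world z) of jar_mid below 0.058 m and angle between jar_mid's own z axis and vertical below 0.1 rad and contact force between the fingers and stopper below 0.1 N), for 0.2 s.
At the end, for the whole second after the job is handed in: The jar is held in the air by the fingers, still (under 20 mm/s), upright within 8 degrees, its stopper fully in; the middle of the label is 95 to 145 mm in front of the lens along its looking direction, within 15 mm of its axis sideways and in height, and the label faces the lens within 12 degrees (z of stopper_mid in the frame of jar_mid between 0.052 and 0.06 m and distance between stopper_mid and jar_mouth below 0.008 m and angle between the z axis of stopper_mid and the z axis of jar_mid, either way round below 0.09 rad and x of jar_label in the frame of lens between 0.095 and 0.145 m and y of jar_label in the frame of lens between -0.015 and 0.015 m and z of jar_label in the frame of lens between -0.015 and 0.015 m and x of lens in the frame of jar_label above 0.08 m and angle between the x axis of jar_mid and the x axis of lens, either way round below 0.21 rad and angle between jar_mid's own z axis and vertical below 0.14 rad and linear speed of jar below 0.02 m/s and contact force between the fingers and jar above 1 N and contact force between jar and camera below 0.1 N); the arm keeps its last pose, push and grip.
It fails at once if the jar is tipped over (angle between jar_mid's own z axis and vertical above 0.6 rad).
It fails at once if the camera is touched (contact force between any of the arm, the fingers, jar and camera above 1 N).
It fails at once if a bystander is moved by more than 20 mm (distance of any of timer, tape_roll, marker from where it was at the start of the episode above 0.02 m).
It also fails if it takes over 67 s, if anything falls off the work surface, if the arm or the gripper's body presses on something with over 40 N, if the wrist force passes 120 N, or if a joint passes its speed limit or range.

## Working session

There is one attempt and no reset: what is moved stays moved. The work goes in short steps, Python scripts to look and compute and a tool call to move; the robot and the scene stay as the last step left them, time stands still between calls to the robot, and variables do not carry over. Pictures are saved under pics/ and viewed, at most 10 in all, crops included, and the job is handed in when it is done.

Besides the shell and the picture viewer there is one more tool, called after "Call:" in YAML: its name, and indented under it one key for each argument. play_rows: Moves the arm, as the interface text tells. Its arguments: {"type":"object","properties":{"commands":{"type":"array","items":{"type":"number"}},"grip_force":{"type":"number"}},"required":["commands"]}

```bash
mkdir -p pics; cat > h.py <<'E'
import numpy as np, cv2
from station import manip
def grab(n):
    d=manip.get_image(n); return d
def save(d,f,s=1.5):
    cv2.imwrite('pics/'+f,cv2.resize(cv2.cvtColor(d['color'],cv2.COLOR_RGB2BGR),None,fx=s,fy=s))
def ray(d,u,v):
    T=np.array(d['T']); r=T[:3,:3]@np.array([(u-d['cx'])/d['fx'],-(v-d['cy'])/d['fy'],-1.0]); return T[:3,3],r/np.linalg.norm(r)
def onz(d,u,v,z):
    o,r=ray(d,u,v); return o+r*(z-o[2])/r[2]
def proj(d,p):
    T=np.array(d['T']); c=T[:3,:3].T@(np.array(p)-T[:3,3]); return d['cx']+d['fx']*c[0]/-c[2], d['cy']-d['fy']*c[1]/-c[2]
E
python3 - <<'E'
from h import *
for n in('top','side'):
    d=grab(n); save(d,n+'0.png'); print(n,{k:v for k,v in d.items() if k!='color'})
s=manip.observe(); print(s['eef_pos'],s['orientation'],s['time_s'])
E
```

```text
top {'fx': 484.6705158411002, 'fy': 484.6705158411002, 'cx': 264.5554960752166, 'cy': 192.87936076823746, 'T': array([[-0.0285221 ,  0.98027882, -0.19555029,  0.37142847],
       [-0.99943347, -0.02446973,  0.02310804, -0.32087543],
       [ 0.01786726,  0.19609859,  0.98042139,  1.12776638],
       [ 0.        ,  0.        ,  0.        ,  1.        ]])}
side {'fx': 380.7892780757841, 'fy': 380.7892780757841, 'cx': 257.90809837941674, 'cy': 188.4041917109666, 'T': array([[-0.97337394,  0.13298186, -0.18670566,  0.40709355],
       [-0.22914015, -0.54259587,  0.80813644,  0.33332789],
       [ 0.00616177,  0.82940071,  0.55862017,  0.61755909],
       [ 0.        ,  0.        ,  0.        ,  1.        ]])}
[ 0.21978449 -0.6380242   0.23062537] [[ 9.45464291e-01  3.25725586e-01 -3.41863227e-04]
 [ 3.25725766e-01 -9.45463725e-01  1.03462443e-03]
 [ 1.37843699e-05 -1.08955412e-03 -9.99999406e-01]] 0.1
```

View pics/top0.png

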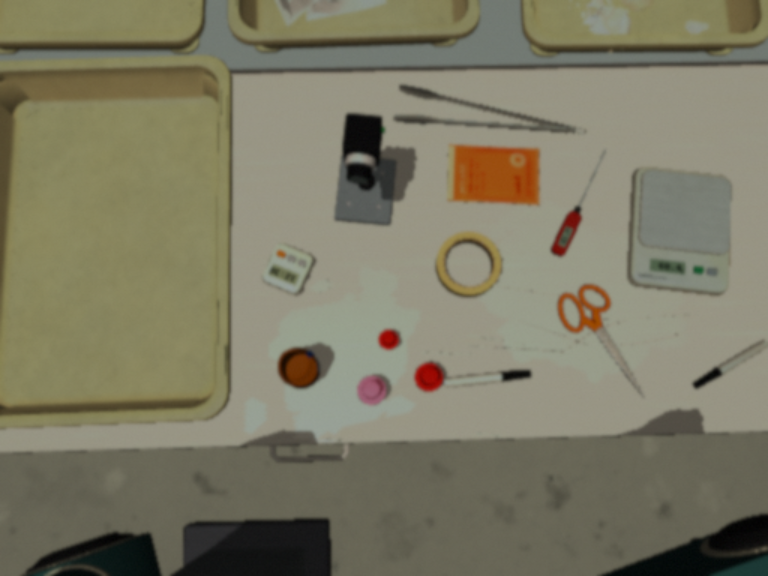

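View pics/side0.png

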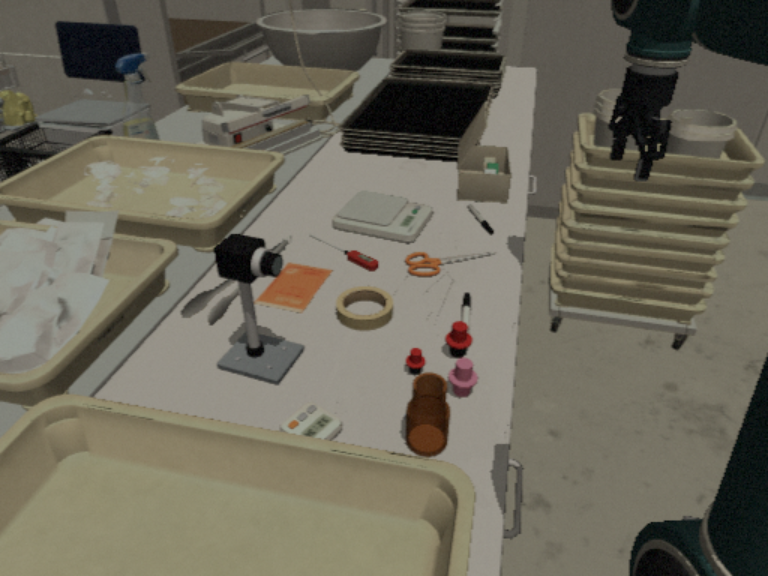

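Top view (768 px scale): jar at (299,367) with the blue tab at its upper right (~312,353), large red stopper (430,377), small red one (389,340), pink (373,390), timer (289,268), inspection camera lens about (363,180) looking towards the robot, and the marker right beside the stopper. The side view confirms that the jar and stoppers stand upright.

```bash
python3 - <<'E'
from h import *
dt=grab('top'); ds=grab('side')
t=cv2.cvtColor(dt['color'],cv2.COLOR_RGB2HSV); s=cv2.cvtColor(ds['color'],cv2.COLOR_RGB2HSV)
def blobs(h,lo,hi,roi,mn=15):
    m=cv2.inRange(h,np.array(lo),np.array(hi)); k=np.zeros_like(m); x0,y0,x1,y1=roi; k[y0:y1,x0:x1]=m[y0:y1,x0:x1]
    n,l,st,c=cv2.connectedComponentsWithStats(k)
    return [(c[i].round(1),st[i]) for i in range(1,n) if st[i,4]>=mn],k
R=(170,200,320,280)
print('top red')
for c,st in blobs(t,(0,200,90),(4,255,255),R)[0]: print(c,st, onz(dt,*c,0.045).round(4))
print('top amber')
for c,st in blobs(t,(5,150,30),(18,255,255),(170,220,225,270))[0]: print(c,st, onz(dt,*c,0.08).round(4), onz(dt,st[0],c[1],.108)[:2],onz(dt,st[0]+st[2],c[1],.108)[:2])
print('blue')
for c,st in blobs(t,(105,80,20),(135,255,255),(170,220,225,270),3)[0]: print(c,st, onz(dt,*c,0.066).round(4))
print('side red')
for c,st in blobs(s,(0,200,60),(6,255,255),(260,190,330,310))[0]: print(c,st)
print('side amber')
for c,st in blobs(s,(4,120,30),(18,255,255),(260,240,310,310))[0]: print(c,st)
# camera: crops
a=cv2.resize(cv2.cvtColor(dt['color'],cv2.COLOR_RGB2BGR)[65:265,170:300],None,fx=3,fy=3,interpolation=cv2.INTER_CUBIC)
b=cv2.resize(cv2.cvtColor(ds['color'],cv2.COLOR_RGB2BGR)[150:310,135:265],None,fx=3,fy=3,interpolation=cv2.INTER_CUBIC)
b=cv2.copyMakeBorder(b,0,120,0,0,cv2.BORDER_CONSTANT)
cv2.imwrite('pics/crop1.png',np.hstack([a,b]))
# foot (grey-blue) contour
print('foot')
bl,k=blobs(t,(90,20,40),(130,120,140),(215,95,275,155),100)
for c,st in bl: print(c,st)
cs,_=cv2.findContours(k,cv2.RETR_EXTERNAL,cv2.CHAIN_APPROX_SIMPLE)
c=max(cs,key=cv2.contourArea); r=cv2.minAreaRect(c); print(r)
for p in cv2.boxPoints(r): print(p.round(1),onz(dt,*p,0.01).round(4))
E
```

```text
top red
[258.8 226. ] [254 221  11  11 100] [ 0.5118 -0.3313  0.045 ]
[285.6 250.9] [277 243  18  17 235] [ 0.4545 -0.3895  0.045 ]
top amber
[198.6 245.1] [186 233  26  25 497] [ 0.4693 -0.2003  0.08  ] [ 0.46742405 -0.17720009] [ 0.46596086 -0.23154691]
blue
[206.2 235.4] [205 235   3   2   5] [ 0.4914 -0.2153  0.066 ]
side red
[305.5 222.9] [299 218  13  11  49]
[276.8 239.3] [272 236  11   7  30]
side amber
[285.  276.8] [ 271  249   29   55 1302]
footTraceback (most recent call last):
  File "<stdin>", line 29, in <module>
ValueError: max() iterable argument is empty
```

View pics/crop1.png

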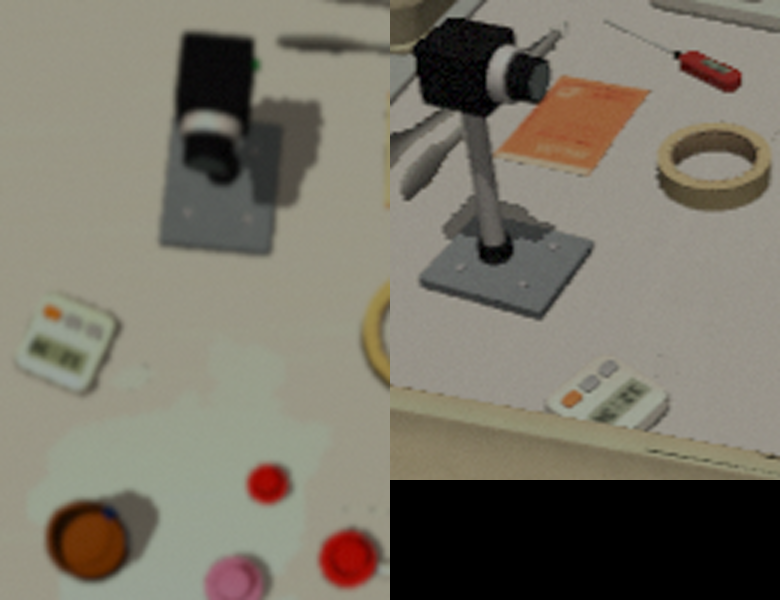

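The crop shows the camera foot's front edge from (160,243) to (270,254) in the left panel, and the lens glass centre at about (537,80) in the right panel. The foot's front edge gives the look direction, about 6° off the table axis.

```bash
python3 - <<'E'
from h import *
dt=grab('top'); ds=grab('side')
T=lambda x,y:(170+x/3,65+y/3); S=lambda x,y:(135+(x-390)/3,150+y/3)
for z in(0.006,0.012):
    a=onz(dt,*T(160,243),z);b=onz(dt,*T(270,254),z);e=onz(dt,*T(178,122),z)
    print('top foot',a.round(4),b.round(4),np.linalg.norm(a-b).round(4),'mid',((a+b)/2).round(4),np.degrees(np.arctan2(*(a-b)[:2])).round(2),'left edge dir',np.degrees(np.arctan2((a-e)[1],(a-e)[0])).round(2))
    P=[onz(ds,*S(*p),z) for p in((420,281),(541,317),(593,240))]
    print('side foot',[p.round(4) for p in P],[np.linalg.norm(P[i]-P[i+1]).round(4) for i in(0,1)],'edge dirs',[np.degrees(np.arctan2(*(P[i+1]-P[i])[1::-1])).round(2) for i in (0,1)],'mid front',((P[1]+P[2])/2).round(4))
print('lens from side z=.19',onz(ds,*S(537,80),.19).round(4))
print('lens top of barrel front, top view',onz(dt,*T(220,182),.205).round(4))
print('stopper side knob: z .045',onz(ds,305.5,222.9,.04).round(4),'jar side centre z .05',onz(ds,285,276.8,.05).round(4))
# timer
print('timer corners',[onz(dt,*T(*p),.021)[:2].round(3) for p in((15,350),(50,290),(120,325),(85,393))])
E
```

```text
top foot [ 0.7125 -0.2515  0.006 ] [ 0.7013 -0.3394  0.006 ] 0.0886 mid [ 0.7069 -0.2955  0.006 ] 7.26 left edge dir 171.18
side foot [array([ 0.8167, -0.2608,  0.006 ]), array([ 0.709 , -0.2456,  0.006 ]), array([ 0.7019, -0.3399,  0.006 ])] [np.float64(0.1088), np.float64(0.0945)] edge dirs [np.float64(171.95), np.float64(-94.34)] mid front [ 0.7055 -0.2927  0.006 ]
top foot [ 0.7107 -0.2519  0.012 ] [ 0.6995 -0.3393  0.012 ] 0.0881 mid [ 0.7051 -0.2956  0.012 ] 7.26 left edge dir 171.18
side foot [array([ 0.8127, -0.255 ,  0.012 ]), array([ 0.7061, -0.2399,  0.012 ]), array([ 0.699 , -0.3333,  0.012 ])] [np.float64(0.1077), np.float64(0.0936)] edge dirs [np.float64(171.95), np.float64(-94.34)] mid front [ 0.7025 -0.2866  0.012 ]
lens from side z=.19 [ 0.711  -0.2912  0.19  ]
lens top of barrel front, top view [ 0.6933 -0.3042  0.205 ]
stopper side knob: z .045 [ 0.4555 -0.3853  0.04  ] jar side centre z .05 [ 0.4726 -0.1947  0.05  ]
timer corners [array([ 0.624, -0.139]), array([ 0.672, -0.166]), array([ 0.642, -0.22 ]), array([ 0.589, -0.193])]
```

Call:
play_rows:
  commands: [3.36, -1.76, 0, 0, 0, 0, 1, 3.36, -1.76, 0, 0, 0, 0, 1, 3.36, -1.76, 0, 0, 0, 0, 1, 3.36, -1.76, 0, 0, 0, 0, 1, 3.36, -1.76, 0, 0, 0, 0, 1, 3.36, -1.76, 0, 0, 0, 0, 1, 3.36, -1.76, 0, 0, 0, 0, 1, 3.36, -1.76, 0, 0, 0, 0, 1, 3.36, -1.76, 0, 0, 0, 0, 1, 0, 0, 0, 0, 0, 0, 1]

```text
time_s: 1.13
eef_pos: [0.4576, -0.3858, 0.2314]
orientation: [[0.944, 0.329, 0.001], [0.329, -0.944, 0.001], [0.001, -0.001, -1.0]]
contact_force: [-0.6, -0.4, -0.7]
gripper_width: 0.0853
grasp_force: 0.0
```

Call:
play_rows:
  commands: [0, 0, 0, 0, 0, -7.1, 1, 0, 0, 0, 0, 0, -7.1, 1, 0, 0, 0, 0, 0, -7.1, 1, 0, 0, 0, 0, 0, -7.1, 1, 0, 0, 0, 0, 0, -7.1, 1, 0, 0, 0, 0, 0, -7.1, 1, 0, 0, 0, 0, 0, -7.1, 1, 0, 0, 0, 0, 0, -7.1, 1, 0, 0, 0, 0, 0, -7.1, 1, 0, 0, 0, 0, 0, -7.1, 1]

```text
time_s: 1.97
eef_pos: [0.4541, -0.39, 0.2313]
orientation: [[-0.006, 1.0, -0.0], [1.0, 0.006, 0.0], [0.0, -0.0, -1.0]]
contact_force: [0.8, 0.1, 0.2]
gripper_width: 0.0851
grasp_force: 0.0
```

```bash
python3 - <<'E'
from h import *
d=grab('wrist'); save(d,'w1.png'); s=manip.observe(); np.set_printoptions(precision=4,suppress=True)
print(s['eef_pos'],s['orientation'],s['q'],s['time_s']); print(d['fx'],d['cx'],d['cy'],d['T'])
for p in((.4545,-.3895,.057),(.4665,-.2015,.108)): print(proj(d,p))
E
```

```text
[ 0.4541 -0.3899  0.2313] [[-0.0164  0.9999 -0.    ]
 [ 0.9999  0.0164  0.0001]
 [ 0.0001 -0.     -1.    ]] [-0.7521 -0.05    1.6117  0.      1.58   -0.7686] 2.0167
344.43541579635286 258.9547089262578 195.01788136062007 [[ 1.     -0.0063 -0.0015  0.4531]
 [ 0.0065  0.9627  0.2707 -0.3217]
 [-0.0002 -0.2707  0.9627  0.3745]
 [ 0.      0.      0.      1.    ]]
(np.float64(260.05747815382233), np.float64(173.0713348893258))
(np.float64(280.85955183379576), np.float64(-93.65372774903418))
```

View pics/w1.png

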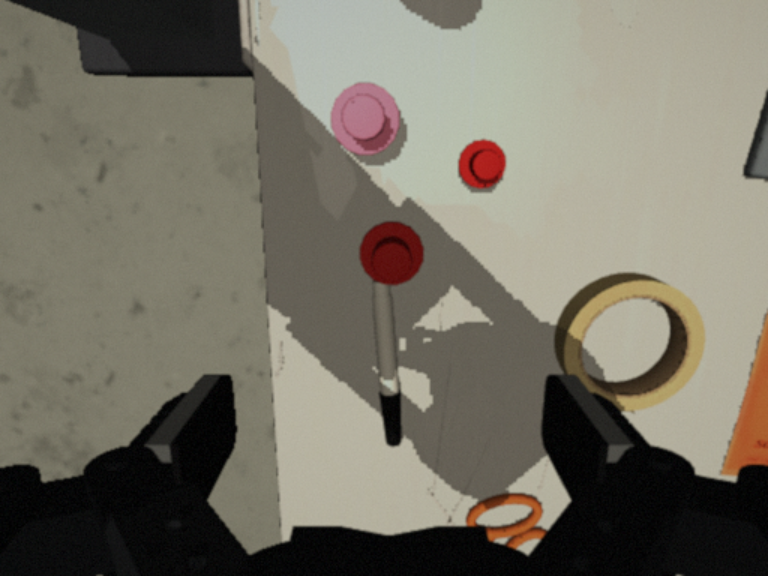

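The wrist view shows the large stopper at (391,253) with the marker end just below it, the pink one at (365,118) and the small red one at (482,164). I'll refine the stopper position from the flange.

```bash
python3 - <<'E'
from h import *
d=grab('wrist'); h=cv2.cvtColor(d['color'],cv2.COLOR_RGB2HSV)
m=cv2.inRange(h,(0,180,40),(6,255,255)); m[:,:230]=0;m[:140]=0;m[200:]=0;m[:,295:]=0
c=max(cv2.findContours(m,0,2)[0],key=cv2.contourArea); (u,v),ax,_=cv2.fitEllipse(c); u+=.5;v+=.5
s=manip.observe(); print(u,v,ax,onz(d,u,v,.031).round(4),s['eef_pos'],s['orientation'])
E
```

```text
261.0606994628906 169.0144805908203 (40.03923416137695, 40.630615234375) [ 0.4556 -0.3908  0.031 ] [ 0.45413278 -0.38994577  0.23126851] [[-2.97517806e-03  9.99995574e-01 -3.40327774e-05]
 [ 9.99995573e-01  2.97517944e-03  4.05238312e-05]
 [ 4.06249055e-05 -3.39120612e-05 -9.99999999e-01]]
```

Call:
play_rows:
  commands: [0, 0.14, 3.3, 0, 0, 0, 1, 0, 0, 3.3, 0, 0, 0, 1, 0, 0, 3.3, 0, 0, 0, 1, 0, 0, 3.3, 0, 0, 0, 1, 0, 0, 3.3, 0, 0, 0, 1, 0, 0, 3.3, 0, 0, 0, 1, 0, 0, 0, 0, 0, 0, 1, 0, 0, 0, 0, 0, 0, 0.3, 0, 0, 0, 0, 0, 0, 0.1, 0, 0, 0, 0, 0, 0, 0]
  grip_force: 25

```text
time_s: 2.9
eef_pos: [0.4565, -0.3908, 0.0361]
orientation: [[0.001, 1.0, 0.002], [1.0, -0.001, -0.002], [-0.002, 0.002, -1.0]]
contact_force: [-0.0, 0.5, -0.3]
gripper_width: 0.0516
grasp_force: 0.0
```

Call:
play_rows:
  commands: [0, 0, 0, 0, 0, 0, 0, 0, 0, 0, 0, 0, 0, 0, 0, 0, 0, 0, 0, 0, 0, 0, 0, 0, 0, 0, 0, 0, 0, 0, 0, 0, 0, 0, 0]

```text
time_s: 3.32
eef_pos: [0.4561, -0.3905, 0.035]
orientation: [[0.0, 1.0, 0.002], [1.0, -0.0, -0.002], [-0.002, 0.002, -1.0]]
contact_force: [-0.6, -0.0, 8.3]
gripper_width: 0.0251
grasp_force: 24.4
```

Call:
play_rows:
  commands: [0, 0, -1.5, 0, 0, 0, 0, 0, 0, -3.5, 0, 0, 0, 0, 0, 0, -4, 0, 0, 0, 0, 0, 0, -4, 0, 0, 0, 0, 0, 0, -4, 0, 0, 0, 0, 2.5, 0.2, 0, 0, 0, 0, 0, 3.5, 0.3, 0, 0, 0, 0, 0, 3, 0.2, 0, 0, 0, 0, 0, 0, 0, 0, 0, 0, 0, 0, 0, 0, 0, 0, 0, 0, 0]

```text
time_s: 4.15
eef_pos: [0.4628, -0.2989, 0.2042]
orientation: [[-0.002, 1.0, 0.001], [1.0, 0.002, -0.001], [-0.001, 0.001, -1.0]]
contact_force: [-0.6, 0.0, -0.3]
gripper_width: 0.0249
grasp_force: 24.8
```

Call:
play_rows:
  commands: [0, 0, 0, 0, 0, 0, 0, 0, 0, 0, 0, 0, 0, 0, 0, 0, 0, 0, 0, 0, 0]

```text
time_s: 4.4
eef_pos: [0.4624, -0.3006, 0.2032]
orientation: [[0.001, 1.0, -0.0], [1.0, -0.001, 0.0], [0.0, -0.0, -1.0]]
contact_force: [0.2, 0.2, -0.9]
gripper_width: 0.0254
grasp_force: 24.8
```

```bash
python3 - <<'E'
from h import *
d=grab('wrist'); save(d,'w2.png'); s=manip.observe(); np.set_printoptions(precision=4,suppress=True)
print(s['eef_pos'],s['orientation'],s['contact_force'],s['gripper_width'])
print(proj(d,(.4665,-.2015,.108)))
h=cv2.cvtColor(d['color'],cv2.COLOR_RGB2HSV)
m=cv2.inRange(h,(4,120,20),(18,255,255)); m[:,:180]=0;m[:,330:]=0
cs=[c for c in cv2.findContours(m,0,2)[0] if cv2.contourArea(c)>100]
for c in cs: print(cv2.fitEllipse(c),cv2.boundingRect(c))
m=cv2.inRange(h,(100,100,20),(135,255,255))
for c in cv2.findContours(m,0,2)[0]:
    if cv2.contourArea(c)>8: print('blue',cv2.contourArea(c),cv2.boundingRect(c),cv2.minAreaRect(c))
E
```

```text
[ 0.4624 -0.3006  0.2032] [[ 0.0008  1.     -0.0003]
 [ 1.     -0.0008  0.0002]
 [ 0.0002 -0.0003 -1.    ]] [-0.2812  0.8671 -0.1969] 0.02486726357656592
(np.float64(266.2106964589398), np.float64(48.19047516626921))
((273.888916015625, 46.638973236083984), (71.28469848632812, 85.39988708496094), 14.877421379089355) (237, 4, 74, 86)
blue 90.5 (291, 69, 12, 15) ((296.7400207519531, 75.81999969482422), (9.399999618530273, 11.80000114440918), 53.13010025024414)
```

View pics/w2.png

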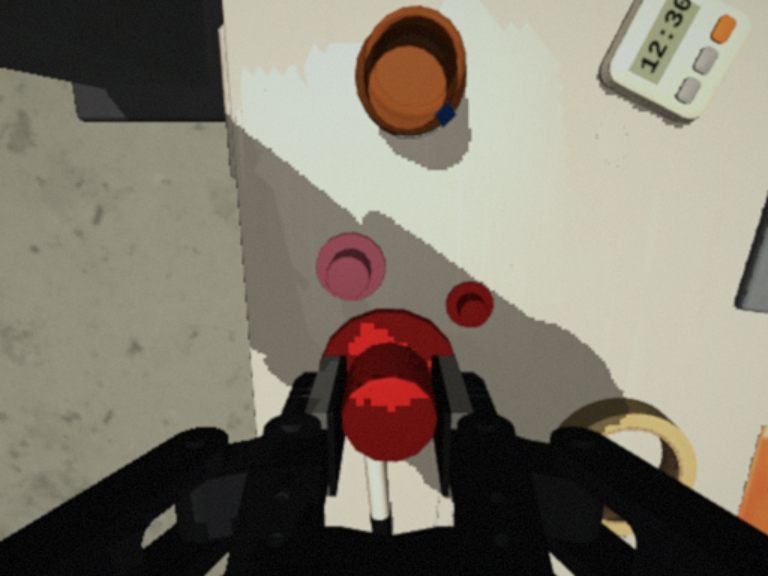

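The wrist view shows the stopper held upright and the jar at (412,70), its tab at (446,115). I'll move 4 cm closer and zoom in on the rim.

Call:
play_rows:
  commands: [2, 0, 0, 0, 0, 0, 0, 2, 0, 0, 0, 0, 0, 0, 0, 0, 0, 0, 0, 0, 0, 0, 0, 0, 0, 0, 0, 0, 0, 0, 0, 0, 0, 0, 0, 0, 0, 0, 0, 0, 0, 0]

```text
time_s: 4.95
eef_pos: [0.4625, -0.2606, 0.2032]
orientation: [[0.0, 1.0, -0.0], [1.0, -0.0, 0.0], [0.0, -0.0, -1.0]]
contact_force: [-0.2, 0.1, -0.5]
gripper_width: 0.0249
grasp_force: 24.8
```

```bash
python3 - <<'E'
from h import *
d=grab('wrist'); s=manip.observe(); np.set_printoptions(precision=4,suppress=True)
import pickle; pickle.dump((d,s),open('w3.pkl','wb'))
print(s['eef_pos'],s['orientation'],d['T'])
c=d['color'][40:190,190:340]
cv2.imwrite('pics/w3.png',cv2.resize(cv2.convertScaleAbs(cv2.cvtColor(c,cv2.COLOR_RGB2BGR),alpha=1.5),(600,600),interpolation=cv2.INTER_CUBIC))
E
```

```text
[ 0.4625 -0.2606  0.2032] [[ 0.0005  1.     -0.0002]
 [ 1.     -0.0005  0.0001]
 [ 0.0001 -0.0002 -1.    ]] [[ 1.      0.0001  0.0005  0.462 ]
 [-0.0003  0.9627  0.2707 -0.1923]
 [-0.0004 -0.2707  0.9627  0.3464]
 [ 0.      0.      0.      1.    ]]
```

View pics/w3.png

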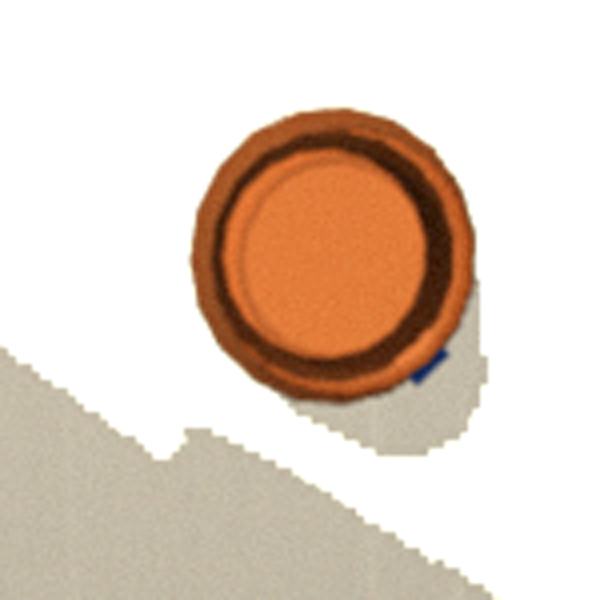

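The crop (4×, offset 190,40) shows the jar almost straight under the wrist camera: outline x 193–474, y 107–403 and the blue tab at (428,366).

```bash
python3 - <<'E'
from h import *
import pickle; d,s=pickle.load(open('w3.pkl','rb'))
f=lambda x,y,z:onz(d,190+x/4,40+y/4,z).round(4)
print('outline c rim',f(334,255,.108),'bore c',f(335,254,.108),'shoulder z',f(334,255,.066))
print('rim right/left/top/bot',f(474,255,.108),f(193,255,.108),f(334,107,.108),f(334,403,.108))
print('body  right/left/top/bot',f(474,255,.062),f(193,255,.062),f(334,107,.062),f(334,403,.062))
for z in(.062,.068): print('tab',f(428,366,z),f(437,375,z))
g=d['color'][:,:,0]; print('row',g[104,236:312]); print('col',g[64:144,274])
E
```

```text
outline c rim [ 0.4716 -0.1959  0.108 ] bore c [ 0.4718 -0.1958  0.108 ] shoulder z [ 0.4733 -0.1966  0.066 ]
rim right/left/top/bot [ 0.495  -0.1959  0.108 ] [ 0.448  -0.1959  0.108 ] [ 0.4714 -0.1727  0.108 ] [ 0.4719 -0.2206  0.108 ]
body  right/left/top/bot [ 0.5014 -0.1966  0.062 ] [ 0.4453 -0.1966  0.062 ] [ 0.4732 -0.1689  0.062 ] [ 0.4738 -0.226   0.062 ]
tab [ 0.4929 -0.2185  0.062 ] [ 0.4948 -0.2203  0.062 ]
tab [ 0.4922 -0.218   0.068 ] [ 0.4941 -0.2197  0.068 ]
row [192 140 102 104 105 105  88  53  49  88 133 152 148 138 132 143 151 149
 152 151 151 152 152 149 148 150 151 152 151 154 151 148 150 151 150 150
 149 151 151 150 153 148 153 151 151 151 145 153 152 151 151 155 153 154
 149 151 150 152 149 135  79  43  40  41  39  39  56 110 136 127 119 104
 119 186 212 215]
col [212 210 181 127 106 111 108  98  81  66  56  50  57  94 125 129 126 140
 151 148 148 153 152 151 151 150 151 150 152 154 152 153 149 151 151 151
 147 150 150 153 151 152 151 150 152 151 153 151 150 150 152 147 149 153
 149 151 153 150 151 152 155 150 153 151 128  87  51  51  55  67  69 100
 121 110  81  65  76 106 130 131]
```

Call:
play_rows:
  commands: [2.08, 0.37, 0, 0, 0, 0, 0, 2.08, 0.37, 0, 0, 0, 0, 0, 2.08, 0.38, 0, 0, 0, 0, 0, 0, 0, 2, 0, 0, 0, 0, 0, 0, 2, 0, 0, 0, 0, 0, 0, 1.6, 0, 0, 0, 0, 0, 0, 0, 0, 0, 0, 0, 0, 0, 0, 0, 0, 0, 0, 0, 0, 0, 0, 0, 0, 0]

```text
time_s: 5.75
eef_pos: [0.4741, -0.198, 0.1485]
orientation: [[0.0, 1.0, 0.001], [1.0, -0.0, -0.0], [-0.0, 0.001, -1.0]]
contact_force: [0.3, -0.6, -0.3]
gripper_width: 0.025
grasp_force: 24.7
```

Call:
play_rows:
  commands: [0, 0, 0.4, 0, 0, 0, 0, 0, 0, 0.4, 0, 0, 0, 0, 0, 0, 0.4, 0, 0, 0, 0, 0, 0, 0.4, 0, 0, 0, 0, 0, 0, 0.4, 0, 0, 0, 0, 0, 0, 0, 0, 0, 0, 0, 0, 0, 0, 0, 0, 0, 0]

```text
time_s: 6.33
eef_pos: [0.4736, -0.1975, 0.127]
orientation: [[-0.0, 1.0, -0.0], [1.0, 0.0, 0.0], [0.0, -0.0, -1.0]]
contact_force: [0.2, 0.5, 0.8]
gripper_width: 0.0253
grasp_force: 24.7
```

```bash
python3 - <<'E'
from h import *
s=manip.observe(); print(s['eef_pos'],s['contact_force'])
d=grab('side'); c=d['color'][150:310,220:340]
w=grab('wrist')['color'][180:330,170:350]
a=cv2.resize(c,(450,600),interpolation=2); b=cv2.resize(w,(350,292),interpolation=2); b=cv2.copyMakeBorder(b,0,308,0,0,0)
cv2.imwrite('pics/s4.png',cv2.cvtColor(np.hstack([a,b]),cv2.COLOR_RGB2BGR))
E
```

```text
[ 0.47363807 -0.1974613   0.12703939] [0.23437061 0.51249541 0.78320088]
```

View pics/s4.png

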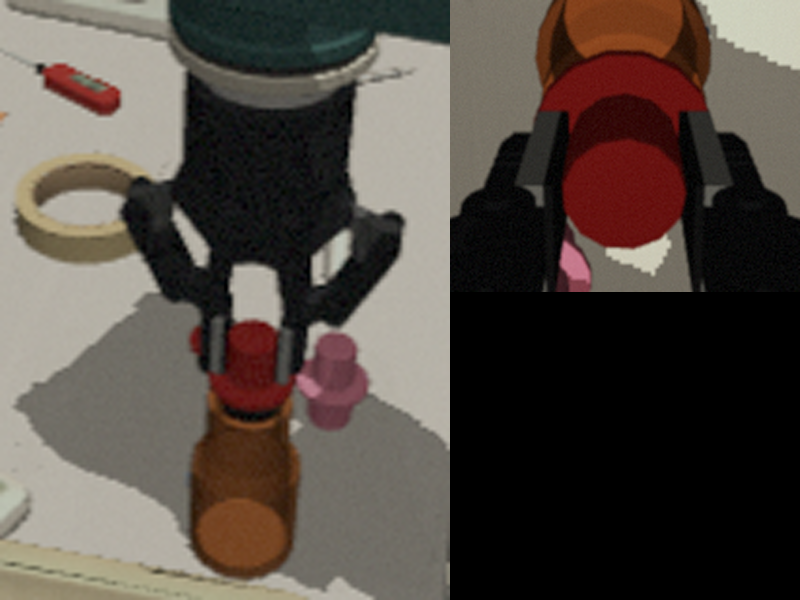

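The side crop shows the plug centred in the neck with about 10 mm still to go, and no contact force.

Call:
play_rows:
  commands: [0, 0, 0.3, 0, 0, 0, 0, 0, 0, 0.3, 0, 0, 0, 0, 0, 0, 0.3, 0, 0, 0, 0, 0, 0, 0.1, 0, 0, 0, 0, 0, 0, 0, 0, 0, 0, 0, 0, 0, 0, 0, 0, 0, 0, 0, 0, 0, 0, 0, 0, 0]

```text
time_s: 7.02
eef_pos: [0.4737, -0.1975, 0.1172]
orientation: [[-0.0, 1.0, -0.0], [1.0, 0.0, 0.0], [0.0, -0.0, -1.0]]
contact_force: [-0.6, 0.2, -0.4]
gripper_width: 0.0249
grasp_force: 24.8
```

Call:
play_rows:
  commands: [0, 0, 0.1, 0, 0, 0, 0, 0, 0, 0.1, 0, 0, 0, 0, 0, 0, 0, 0, 0, 0, 0, 0, 0, 0, 0, 0, 0, 0, 0, 0, 0, 0, 0, 0, 0]

```text
time_s: 7.43
eef_pos: [0.4743, -0.1978, 0.1169]
orientation: [[-0.0, 1.0, 0.002], [1.0, 0.0, -0.001], [-0.001, 0.002, -1.0]]
contact_force: [-2.4, 0.8, 14.1]
gripper_width: 0.025
grasp_force: 26.1
```

Call:
play_rows:
  commands: [0, 0, -0.15, 0, 0, 0, 0.5, 0, 0, 0, 0, 0, 0, 1, 0, 0, 0, 0, 0, 0, 1, 0, 0, 0, 0, 0, 0, 1, 0, 0, -3, 0, 0, 0, 1, 0, 0, -3, 0, 0, 0, 1, -2, 0, -2, 0, 0, 0, 1, -3, 0, 0, 0, 0, 0, 1, 0, 0, 0, 0, 0, 0, 1, 0, 0, 0, 0, 0, 0, 1]

```text
time_s: 8.27
eef_pos: [0.4735, -0.2483, 0.1964]
orientation: [[0.001, 1.0, -0.001], [1.0, -0.001, 0.0], [0.0, -0.001, -1.0]]
contact_force: [1.2, -0.2, -0.7]
gripper_width: 0.0857
grasp_force: 0.0
```

```bash
python3 - <<'E'
from h import *
s=manip.observe(); print(s['eef_pos'],s['orientation'],s['contact_force'])
w=grab('wrist'); d=grab('side')
import pickle; pickle.dump((w,s),open('w5.pkl','wb'))
print([proj(w,(.4737,-.198,z)) for z in(0,.06,.108,.139)])
u,v=map(int,proj(w,(.4737,-.198,.08))); u0=max(u-60,0);v0=max(v-60,0); print(u0,v0)
a=cv2.resize(w['color'][v0:v0+120,u0:u0+120],(480,480),interpolation=2); b=cv2.resize(d['color'][230:310,250:320],(315,360),interpolation=2); b=cv2.copyMakeBorder(b,0,120,0,0,0)
cv2.imwrite('pics/s5.png',cv2.convertScaleAbs(cv2.cvtColor(np.hstack([a,b]),cv2.COLOR_RGB2BGR),alpha=1.4))
E
```

```text
[ 0.47354601 -0.24830891  0.19642981] [[ 1.43675612e-03  9.99998819e-01 -5.45165943e-04]
 [ 9.99998908e-01 -1.43656763e-03  3.45980387e-04]
 [ 3.45196811e-04 -5.45662437e-04 -9.99999792e-01]] [ 1.15289587 -0.18077085 -0.70336211]
[(np.float64(259.8307591316273), np.float64(117.59278487238893)), (np.float64(259.9603650607634), np.float64(121.66175895453274)), (np.float64(260.1113618373529), np.float64(126.402298021884)), (np.float64(260.2463362012484), np.float64(130.6398139450033))]
200 63
```

View pics/s5.png

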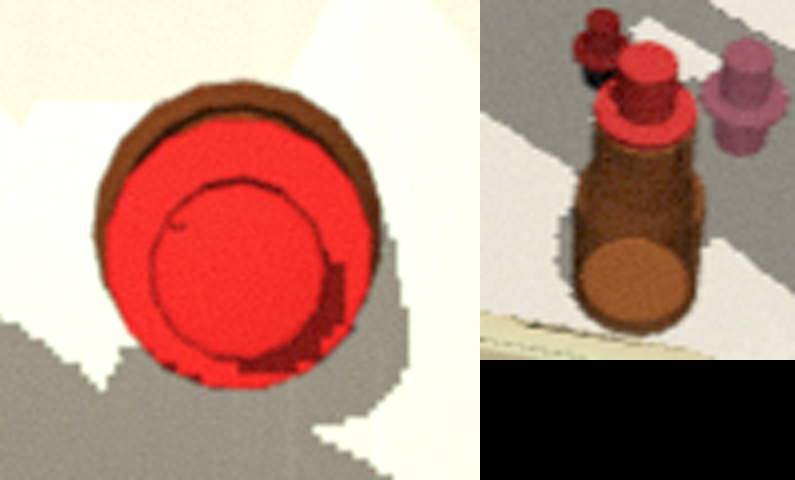

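The stopper is fully seated: in the wrist crop the flange covers the rim concentrically, with the knob centre at (237,272) as predicted. Next I grip the neck.

Call:
play_rows:
  commands: [2.5, 0, 0, 0, 0, 0, 1, 2.5, 0, 0, 0, 0, 0, 1, 0, 0, 0, 0, 0, 0, 1, 0, 0, 3, 0, 0, 0, 1, 0, 0, 3, 0, 0, 0, 1, 0, 0, 3, 0, 0, 0, 1, 0, 0, 1.5, 0, 0, 0, 1, 0, 0, 1.4, 0, 0, 0, 1, 0, 0, 0, 0, 0, 0, 1, 0, 0, 0, 0, 0, 0, 1]
  grip_force: 45

```text
time_s: 9.2
eef_pos: [0.4734, -0.197, 0.0774]
orientation: [[-0.001, 1.0, -0.001], [1.0, 0.001, 0.001], [0.001, -0.001, -1.0]]
contact_force: [0.9, -0.5, 0.5]
gripper_width: 0.0854
grasp_force: 0.0
```

Call:
play_rows:
  commands: [0, 0, 0, 0, 0, 0, 0.4, 0, 0, 0, 0, 0, 0, 0.3, 0, 0, 0, 0, 0, 0, 0.2, 0, 0, 0, 0, 0, 0, 0.2, 0, 0, 0, 0, 0, 0, 0.2, 0, 0, 0, 0, 0, 0, 0.2]

```text
time_s: 9.7
eef_pos: [0.4742, -0.1978, 0.0793]
orientation: [[-0.0, 1.0, 0.001], [1.0, 0.0, -0.001], [-0.001, 0.001, -1.0]]
contact_force: [-4.3, 1.4, 8.5]
gripper_width: 0.046
grasp_force: 45.6
```

Call:
play_rows:
  commands: [0, 0, 0, 0, 0, 0, 0.8, 0, 0, 0, 0, 0, 0, 0.8, 0, 0, -0.4, 0, 0, 0, 0.8, 0, 0, 0, 0, 0, 0, 0.4, 0, 0, 0, 0, 0, 0, 0.2, 0, 0, 0, 0, 0, 0, 0.2, 0, 0, 0, 0, 0, 0, 0.2, 0, 0, 0, 0, 0, 0, 0.2, 0, 0, 0, 0, 0, 0, 0.2]

```text
time_s: 10.45
eef_pos: [0.4739, -0.1977, 0.0828]
orientation: [[-0.0, 1.0, 0.0], [1.0, 0.0, -0.001], [-0.001, 0.0, -1.0]]
contact_force: [-4.1, 0.9, 9.7]
gripper_width: 0.0452
grasp_force: 45.8
```

Call:
play_rows:
  commands: [0, 0, -0.6, 0, 0, 0, 0.2, 0, 0, -2, 0, 0, 0, 0.2, 0, 0, -3, 0, 0, 0, 0.2, 0, 0, -3, 0, 0, 0, 0.2, 0, 0, -3, 0, 0, 0, 0.2, 0, 0, -2.5, 0, 0, 0, 0.2, 0, 0, -1.5, 0, 0, 0, 0.2, 0, 0, 0, 0, 0, 0, 0.2, -1, 1.2, 0, 0, 0, 0, 0.2, -1, 1.2, 0, 0, 0, 0, 0.2]

```text
time_s: 11.28
eef_pos: [0.4977, -0.2174, 0.2363]
orientation: [[-0.001, 1.0, -0.001], [1.0, 0.001, 0.0], [0.0, -0.001, -1.0]]
contact_force: [0.0, -0.6, -3.3]
gripper_width: 0.0453
grasp_force: 46.8
```

Call:
play_rows:
  commands: [-1.6, 1.8, 0, 0, 0, 0, 0.2, -1.6, 1.8, 0, 0, 0, 0, 0.2, -1.4, 1.7, 0, 0, 0, 0, 0.2, -1, 1.2, 0, 0, 0, 0, 0.2, 0, 0, 0, 0, 0, -4, 0.2, 0, 0, 0, 0, 0, -6, 0.2, 0, 0, 0, 0, 0, -6, 0.2, 0, 0, 0, 0, 0, -6, 0.2, 0, 0, 0, 0, 0, -6, 0.2, 0, 0, 0, 0, 0, -6, 0.2]

```text
time_s: 12.12
eef_pos: [0.5624, -0.2733, 0.2352]
orientation: [[-0.564, 0.826, -0.003], [0.826, 0.564, 0.001], [0.003, -0.001, -1.0]]
contact_force: [-0.3, 0.3, -3.1]
gripper_width: 0.0454
grasp_force: 46.9
```

Call:
play_rows:
  commands: [0, 0, 0, 0, 0, -4.5, 0.2, 0, 0, 0, 0, 0, 0, 0.2, 0, 0, 0, 0, 0, 0, 0.2, 0, 0, 0, 0, 0, 0, 0.2, 0, 0, 0, 0, 0, 0, 0.2]

```text
time_s: 12.53
eef_pos: [0.5626, -0.2735, 0.2371]
orientation: [[-0.621, 0.784, -0.001], [0.784, 0.621, 0.0], [0.001, -0.0, -1.0]]
contact_force: [0.8, -0.5, -2.9]
gripper_width: 0.0454
grasp_force: 46.9
```

```bash
python3 - <<'E'
from h import *
s=manip.observe(); print(s['eef_pos'],s['orientation'],s['contact_force'],s['time_s'])
d=grab('side'); t=grab('top')
import pickle; pickle.dump((d,t,s),open('f.pkl','wb'))
u,v=map(int,proj(d,(.6,-.275,.19))); u0,v0=u-65,v-75; u1,v1=map(int,proj(t,(.62,-.275,.2))); u1-=50;v1-=75; print(u0,v0,u1,v1)
a=cv2.resize(d['color'][v0:v0+150,u0:u0+115],(460,600),interpolation=2); b=cv2.resize(t['color'][v1:v1+150,u1:u1+85],(340,600),interpolation=2)
cv2.imwrite('pics/f1.png',cv2.convertScaleAbs(cv2.cvtColor(np.hstack([a,b]),cv2.COLOR_RGB2BGR),alpha=1.4))
E
```

```text
[ 0.56263387 -0.273474    0.23713605] [[-6.21016885e-01  7.83796882e-01 -6.90445353e-04]
 [ 7.83796859e-01  6.21017189e-01  3.66013566e-04]
 [ 7.15658724e-04 -3.13868295e-04 -9.99999695e-01]] [ 0.79174973 -0.54387768 -2.90796262] 12.5333
167 112 179 87
```

View pics/f1.png

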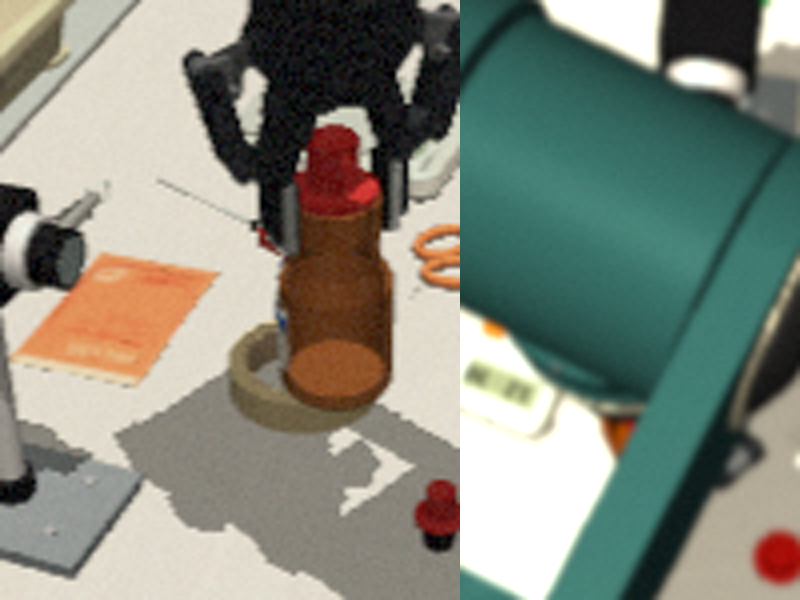

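The left (side) crop shows the closed jar upright in front of the lens, its label edge strip at (282,320) facing the camera. I'll check yaw and height numerically.

```bash
python3 - <<'E'
from h import *
import pickle; d,t,s=pickle.load(open('f.pkl','rb')); w,_=pickle.load(open('w3.pkl','rb'))
w=dict(w); T=np.array(w['T']).copy(); T[1,3]-=.0400; T[0,3]-=.0001; w['T']=T
for z in(.062,.066):
    p=onz(w,297.2,76.3,z)[:2]-np.array((.4735,-.198)); print('tab w2',p.round(4),np.hypot(*p).round(4),np.degrees(np.arctan2(p[1],p[0])).round(1))
J=np.array((.5626,-.2735)); print('foot pred',proj(d,(*J,.154)),'seen ~251.2,205.8; lens',proj(d,(.711,-.2935,.19)))
# label strip: blue/white beyond amber in side
h=cv2.cvtColor(d['color'],cv2.COLOR_RGB2HSV); 
for v in range(184,202,2): print(v,[tuple(int(k) for k in d['color'][v,u]) for u in range(235,242)])
for yaw in(-18,-8,2):
    e=np.radians(yaw+55); E=(J[0]+.029*np.cos(e),J[1]+.029*np.sin(e)); print(yaw,[np.round(proj(d,(*E,.154+z)),1) for z in(.015,.034,.05)])
a=np.radians(14.4); print('silh',[np.round(proj(d,(J[0]+.029*np.cos(a),J[1]+.029*np.sin(a),.154+z)),1) for z in(.015,.034,.05)])
E
```

```text
tab w2 [ 0.0182 -0.0179] 0.0255 -44.6
tab w2 [ 0.0178 -0.0181] 0.0254 -45.6
foot pred (np.float64(250.4851123098652), np.float64(205.29851742703323)) seen ~251.2,205.8; lens (np.float64(184.4141557286694), np.float64(176.10416440676153))
184 [(154, 150, 140), (106, 101, 92), (64, 38, 13), (68, 39, 14), (60, 36, 13), (65, 35, 21), (67, 41, 24)]
186 [(146, 141, 132), (95, 90, 82), (47, 34, 22), (46, 23, 6), (55, 35, 14), (63, 36, 19), (63, 35, 16)]
188 [(125, 123, 116), (70, 67, 63), (55, 40, 29), (52, 34, 20), (51, 25, 13), (55, 30, 13), (60, 37, 17)]
190 [(129, 129, 122), (70, 75, 82), (96, 97, 91), (84, 78, 67), (57, 37, 26), (59, 35, 21), (58, 32, 9)]
192 [(143, 130, 101), (88, 82, 70), (17, 38, 71), (55, 46, 60), (59, 39, 27), (57, 34, 17), (59, 34, 20)]
194 [(94, 85, 67), (89, 84, 72), (51, 53, 61), (52, 43, 47), (60, 39, 23), (55, 29, 8), (56, 28, 11)]
196 [(65, 54, 41), (75, 71, 59), (80, 77, 69), (75, 64, 53), (59, 39, 21), (55, 33, 14), (56, 30, 8)]
198 [(64, 55, 41), (70, 65, 52), (77, 74, 66), (78, 71, 58), (67, 52, 37), (53, 27, 7), (56, 31, 10)]
200 [(65, 52, 40), (70, 64, 56), (83, 80, 69), (85, 76, 65), (62, 48, 32), (58, 32, 15), (85, 49, 26)]
-18 [array([237.1, 202.7]), array([236.8, 194.9]), array([236.6, 188.1])]
-8 [array([238.2, 204. ]), array([238. , 196.2]), array([237.8, 189.4])]
2 [array([239.7, 205.2]), array([239.5, 197.3]), array([239.3, 190.6])]
silh [array([236.1, 199.4]), array([235.8, 191.7]), array([235.6, 185. ])]
```

```bash
python3 -c "
from station import manip
s=manip.observe(); print(s['eef_pos'],s['grasp_force'],abs(s['joint_velocities']).max()); print(manip.job_done())"
```

```text
[ 0.56272374 -0.27350932  0.23755889] 46.89704090679356 0.006491922413786882
the job is handed in; nothing more can be done
None
```

I handed the job in with the jar closed and still held by the neck, upright in front of the inspection camera. I measured the label about 12 cm from the lens, about 2 mm below its centre height, and facing it to within a few degrees; `job_done()` returned no verdict.

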